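# Put the spray can away in the stores cabinet

### The job

Put the spray can away: swing the small steel cabinet's door open by its handle until it stands square to the cabinet or wider, stand the can upright on the floor of the upper wire rack on the inside of the door, in the free space beside the tub, and then shut the door completely. Set the can down rather than dropping it, do not slam the door, keep the can and the tub upright in the rack, and leave the bottle, the carton and the hose collar where they stand.

Things in the scene. Friction and masses are not known exactly. Their poses are not given: they have to be found in the camera images.
- cabinet: Grey sheet-steel cabinet fixed on the bench, 280 mm wide, 240 deep, 320 high, walls 10 mm. Origin: centre of its underside; z up. Its front (door side) faces its own -x; y runs along its width, the hinge is at the +y edge of the front, the handle near the -y edge. Its place and yaw vary.
- cabinet_door (a joint): Angle of the cabinet's door in rad about its upright hinge: 0 shut, 1.57 square to the front, stop at 1.95. From above it opens clockwise; from in front the hinge is at the left. The hinge is a little stiff (0.25 N m, about 1 N at the handle, some damping): the door stays where it is left; no latch.
- door_hinge (a point): Point on the door's upright hinge axis, 285 mm above the bench. Its axes turn with the door: -y runs along the door from the hinge to the free edge (278 mm), -x points out of the outer face, +x out of the inner face, z up. The axis lies in the plane of the inner face; the panel is 18 mm thick (x -18 to 0 mm), 11 to 317 mm above the bench.
- door_handle (a point): Grip point of the bow handle on the outer face: a round upright steel bar 12 mm thick, 200 to 300 mm above the bench, its ends turned in to the door. The point is on the bar's axis, 285 mm above the bench, 32 mm under the door's top edge, 38 mm out from the outer face; in door_hinge axes (-56, -252, 0) mm; same axes. Can be pinched from above, fingers closing along the door's y.
- rack_mid (a point): Middle of the floor of the upper of two wire racks inside the door (the lower stays empty), 153 mm above the bench; in door_hinge axes at (33, -140, -132) mm; same axes; moves with the door. Inside, it is 210 mm long (y), 66 mm from door to front wire (x), open above; wires round front and ends reach 47.5 mm above its floor. It sticks out 71 mm from the inner face.
- spray_can: Aerosol can standing on the bench: aluminium body 53 mm in diameter with a paper band, and on it a plain black cap, 50 mm in diameter and 42 mm high; 150 mm high in all, about 0.25 kg. Origin: centre of its underside; z up.
- tub: White round plastic tub with a black lid, loose in the upper door rack, 55 mm in diameter, 80 mm high, about 0.15 kg. It stands anywhere along the rack, so that the free space is larger on one side of it (at least 77 mm long). Origin: centre of its underside; z up.
- bottle: White plastic bottle on the bench with a narrow neck and black cap, 64 mm in diameter, 190 mm high. Origin: centre of its underside. Leave alone.
- carton: Small closed cardboard carton on the bench, 75 x 100 x 85 mm high. Origin: centre of its underside. Leave alone.
- hose_collar: Short black rubber collar standing on end on the bench, 60 mm in diameter, 60 mm high. Origin: centre of its underside. Leave alone.
Mind the look-alikes: they are no part of the job. Leave any purple or yellow look-alike of the spray_can alone.

How it is judged:
By the outcome, as a careful person would: the job done as asked, in the order asked, and still so for the second after the job is handed in, with the robot touching nothing.
It also fails if it takes over 72 s, if anything falls off the work surface, if the arm or the gripper's body presses on something with over 40 N, if the wrist force passes 120 N, or if a joint passes its speed limit or range.

### The arm

A 6-joint arm with a two-finger parallel gripper is mounted at the origin on the work surface. World frame = base frame: x ahead of the robot, y to its left, z up, the work surface at z = 0. Lengths are in m, angles in rad, forces in N, time in s.
With the tool pointing down it reaches from about 0.275 to 1 m from the base axis. Payload 8.4 kg.
Tool frame: the origin (TCP) lies midway between the tips of the shut fingers; the grasp point (between the pads) lies tcp_to_grasp behind it (tcp_to_grasp is the distance from the TCP to the grasp point, in m); z points along the fingers, y is the direction in which the jaws open and shut (so a half turn about z gives the same grasp; the last joint's range is limited). The gripper opens to 85 mm and grips with 20 to 120 N. Pads are 22 mm wide; open, the fingers measure 114 mm over their backs; the gripper's body (76 mm by 85 mm) begins 54 mm behind the grasp point. The pads swing forward as they close: fully open they stand 13 mm farther back than shut.
Start: joints at [1.206, 0.353, 1.633, -0, 1.155, -0.002], TCP at [0.222, 0.584, 0.231] pointing down, gripper open.
Joint ranges: [-2.63, 2.63], [-0.92, 2.1], [0.06, 2.66], [-1.3, 4.44], [0, 2.69], [-3.02, 3.02]. Speed limits (rad/s): [2.22, 2.22, 2.79, 3.14, 3.14, 3.14].

### API

Orientations are given as [roll, pitch, yaw] about the fixed x, y, z axes, in that order (R = Rz(yaw) Ry(pitch) Rx(roll)).
In Python, from rig import * gives the robot as it stands. The module is installed in compiled form; this text tells all that it offers.
- The arm moves only by the shell command python3 -m handwheel 'ROWS' [FORCE]. ROWS is JSON, a list of rows, each a list of 3 entries, a list of its own where there are three numbers: the turn, a rotation vector about the tool's x, y, z in rad, then the shift along the tool's x, y, z in mm, then the gripper command: -1 is fully open, 1 is shut, values between are in proportion. A call has 1 to 8 rows; each row shifts and turns the commanded pose from where the row before left it, along the tool's axes as they then stand; what a row does not reach is not made up. A row lasts 1/12 s, in which the tool goes at most 41.7 mm and 7.16 degrees, less where a joint would pass 70% of its speed; a pose out of reach is approached as far as the arm can. A call with a gripper value outside its range is refused whole. The fingers move at their own pace and stop on an object; FORCE is the grip in N (left out, the last holds). Time passes only in rows, so rows that do not move let the fingers close. It gives the time, the measured TCP pose, the force and the opening at its end, in the units of the state.
- read_state(): the state, without advancing time (a new reading comes with each control period).
- get_image(name): name is "scene" or "top" or "wrist"; returns (picture, depth): 420x560x3 uint8, red, green, blue; 420x560 float32, m along the optical axis (not along the pixel's ray), 0 where there is no reading.
- camera_model(name): a dict with "camera_matrix" (3x3 intrinsics, pixels), "R" (3x3) and "t" (3): a world point X has camera coordinates R X + t. Camera axes: x right, y down, z forward; pixel columns grow to the right and rows downward; lengths in m; the calibration is good to about 2 mm. A picture is of the moment at which its call begins: read the wrist's pose just before it. camera_model takes no time and is no camera call; for the wrist camera it gives the pose at the moment of the call.
- job_done(): hands the job in, once; it reports no verdict.
The state is a dict: "time": time; "joint_pos": joint angles; "qd": joint speeds; "tau": joint torques, N m; "ee_pos": TCP position; "orientation": TCP orientation; "contact_force": force on the tool from outside, world axes, zero at the start; "torque": the same for the moment, N m; "gripper_width": opening from 0.0 (shut) to 1.0 (fully open).
Only numpy, scipy, OpenCV 4.12 (cv2) and the standard library are available. Lean on these libraries where they do the work, as an engineer would, in place of code of your own. Each camera call takes 0.05 s, during which the arm holds its last target. There are 200 camera calls.

## Working session

There is one attempt and no reset: what is moved stays moved. The work goes in short steps, Python scripts to look and compute and a shell command to move; the robot and the scene stay as the last step left them, time stands still between calls to the robot, and variables do not carry over. Pictures are saved under pics/ and viewed, about 8 in all and at most 12, crops included, and the job is handed in when it is done.

```bash
mkdir -p pics
cat > h.py <<'E'
from rig import *
import numpy as np, cv2
from scipy.spatial.transform import Rotation as Ro
def snap(n,f):
    m=camera_model(n); im,d=get_image(n); cv2.imwrite('pics/'+f+'.png',im[:,:,::-1]); np.savez('pics/'+f+'.npz',im=im,d=d,K=m['camera_matrix'],R=m['R'],t=m['t']); return im,d,m
def px(f,u,v,r=1):
    z=np.load('pics/'+f+'.npz'); p=z['d'][v-r:v+r+1,u-r:u+r+1]; dd=np.median(p[p>0]) if (p>0).any() else np.nan
    c=np.linalg.inv(z['K'])@[u,v,1]*dd; return z['R'].T@(c-z['t'])
def cloud(f):
    z=np.load('pics/'+f+'.npz'); d=z['d']; v,u=np.mgrid[:420,:560]
    c=np.stack([u,v,np.ones_like(u)],-1)@np.linalg.inv(z['K']).T*d[...,None]
    return (c-z['t'])@z['R'], d>0, z['im']
def proj(f,X):
    z=np.load('pics/'+f+'.npz'); c=z['K']@(z['R']@np.array(X)+z['t']); return c[:2]/c[2]
def mv(target,yaw=None):
    """target TCP; prints shift in tool axes mm, and turn"""
    s=read_state(); R=Ro.from_euler('xyz',s['orientation']); return R.inv().apply(np.array(target)-s['ee_pos'])*1000
E
python3 - <<'E'
from h import *
a=snap('scene','s0')[0]; b=snap('top','t0')[0]
cv2.imwrite('pics/st0.png',cv2.resize(np.vstack([a,b])[:,:,::-1],(560,840))[:,:])
s=read_state(); print(s)
import rig; print(tcp_to_grasp)
E
```

```text
{'time': 0.1, 'joint_pos': array([ 1.20558473e+00,  3.53583408e-01,  1.63404086e+00,  1.00746158e-05,
        1.15517940e+00, -2.39412240e-03]), 'qd': array([-0.00205025, -0.00179626, -0.00196926,  0.00025124,  0.00053138,
        0.00049306]), 'tau': array([-2.33498213e-03, -6.06346750e+01, -3.42821288e+01, -1.41602732e-04,
        4.09649103e-03,  3.36973278e-05]), 'ee_pos': array([0.22166595, 0.5839329 , 0.23064201]), 'orientation': array([-3.14038166e+00, -1.21113076e-05,  2.77877110e+00]), 'contact_force': array([0.08956321, 0.29459446, 0.3110987 ]), 'torque': array([ 0.00684158, -0.04500015,  0.04608663]), 'gripper_width': 0.9979769166408806}
0.0187
```

View pics/s0.png

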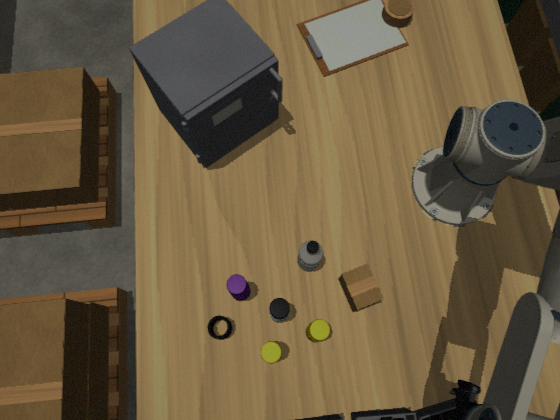

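View pics/t0.png

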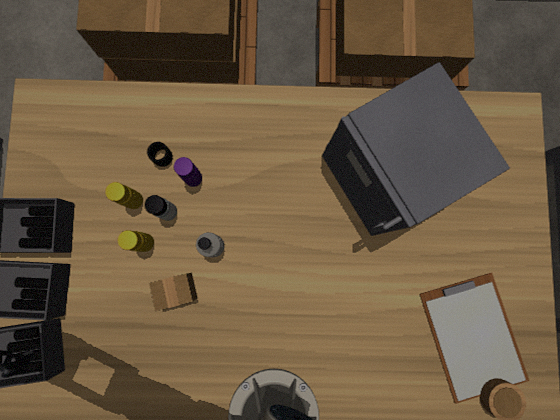

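The scene has five upright round items, in top-view pixels: 
- purple-capped can at (187,170)
- yellow-capped cans at (120,193) and (131,240)
- black-capped can at (157,206), which fits the plain black cap
- bottle with a neck at (208,243)

The collar is at (160,154), the carton at (174,291) and the cabinet on the right. Next I'll confirm the can in a crop and measure.

Run:
```python
from h import *
a=cv2.imread('pics/t0.png')[140:320,90:240]; b=cv2.imread('pics/t0.png')[60:260,310:520]; c=cv2.imread('pics/s0.png')[230:380,190:390]
f=lambda x:cv2.resize(x,(400,300),interpolation=cv2.INTER_CUBIC)
cv2.imwrite('pics/c0.png',np.vstack([np.hstack([cv2.resize(a,(330,400)),cv2.resize(b,(420,400))]) , cv2.resize(c,(750,200))])[:600,:800])
P,ok,im=cloud('t0')
print(camera_model('top'))
# objects above table in can area
for name,(u0,u1,v0,v1) in dict(can=(143,180,190,226),purple=(170,205,150,190),y1=(102,145,178,212),y2=(114,155,228,255),bottle=(190,226,228,262),carton=(146,202,268,314),collar=(142,176,138,170)).items():
    Q=P[v0:v1,u0:u1][ok[v0:v1,u0:u1]]; zt=np.percentile(Q[:,2],98 if name!='bottle' else 99); T=Q[Q[:,2]>zt-.008]
    print(name,len(T),zt.round(4),((T.max(0)+T.min(0))/2).round(4),np.ptp(T,axis=0).round(3))
Q=P[60:260,310:520].reshape(-1,3); T=Q[(Q[:,2]>.31)&(Q[:,2]<.33)]
r=cv2.minAreaRect(T[:,:2].astype(np.float32)); print(r,cv2.boxPoints(r))
H=Q[(Q[:,2]>.27)&(Q[:,2]<.305)]; print(H.min(0),H.max(0))
r=cv2.minAreaRect(T[:,:2].astype(np.float32))
Pc,ok,_=cloud('s0'); T=Pc[(Pc[...,2]>.312)&(Pc[...,2]<.33)&(Pc[...,0]>.3)&(Pc[...,1]<.1)]
r=cv2.minAreaRect(T[:,:2].astype(np.float32)); print('scene',r,cv2.boxPoints(r))
```

```text
{'camera_matrix': array([[395.94311379,   0.        , 269.92955521],
       [  0.        , 395.94311379, 211.28644319],
       [  0.        ,   0.        ,   1.        ]]), 'R': array([[ 0.02452777, -0.99956152,  0.01658789],
       [-0.99225628, -0.02636279, -0.12137745],
       [ 0.12176153, -0.01348232, -0.99246781]]), 't': array([0.00661425, 0.55750973, 1.08558275])}
can 306 0.1512 [0.5529 0.3176 0.1489] [0.049 0.049 0.011]
purple 292 0.1516 [0.6532 0.2496 0.1488] [0.048 0.049 0.01 ]
y1 310 0.1515 [0.577  0.3917 0.1497] [0.062 0.102 0.012]
y2 318 0.1516 [0.4627 0.3781 0.1491] [0.048 0.05  0.011]
bottle 116 0.1911 [0.456  0.1819 0.1891] [0.027 0.029 0.008]
carton 1109 0.0879 [0.331  0.2786 0.0854] [0.095 0.113 0.011]
collar 183 0.0634 [0.6938 0.3198 0.1036] [0.097 0.104 0.096]
((0.6805417537689209, -0.3052009642124176), (0.2803818881511688, 0.25971531867980957), 31.71133041381836) [[ 0.49302197 -0.2684201 ]
 [ 0.62953866 -0.48936176]
 [ 0.86806154 -0.34198183]
 [ 0.73154485 -0.12104017]]
[ 0.49162397 -0.26843489  0.2700324 ] [ 0.74957609 -0.12431196  0.30498143]
scene ((0.6780095100402832, -0.3062146008014679), (0.28042957186698914, 0.2626270651817322), 31.372709274291992) [[ 0.48993206 -0.26709548]
 [ 0.62665653 -0.49132618]
 [ 0.86608696 -0.34533373]
 [ 0.7293625  -0.12110302]]
```

View pics/c0.png

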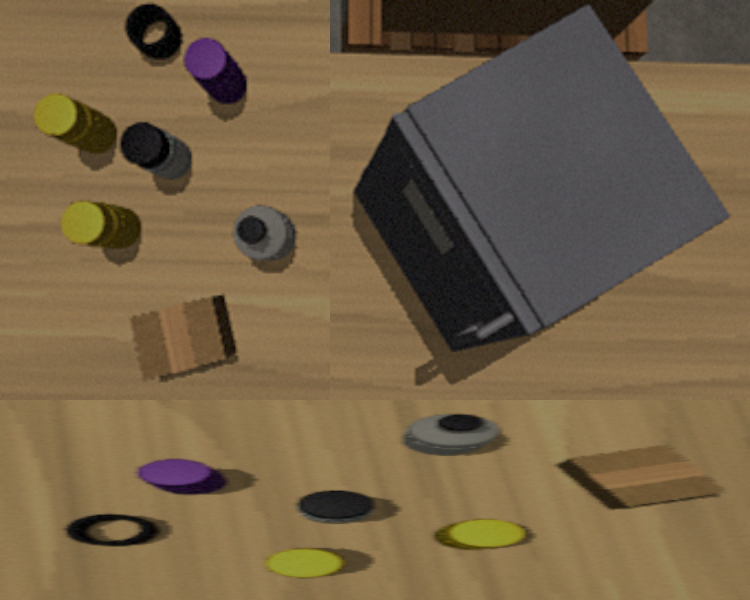

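The crop confirms the target: black cap on a silver body, standing at (0.553, 0.318) with its top at 0.151. The two cameras agree on the cabinet to about 3 mm. I'll check the handle position, then raise and turn the tool.

```bash
cat >> h.py <<'E'
YAW=np.mean([31.711,31.373])*np.pi/180  # front dir
ydir=np.array([np.cos(YAW),np.sin(YAW)])
E
python3 - <<'E'
from h import *
print(ydir, YAW)
for u,v in [(393,224),(398,221),(388,228)]: print(px('t0',u,v,0))
P,ok,im=cloud('t0')
# handle points: beyond outer face
C=np.array([.7305,-.121]); n=np.array([-ydir[1],ydir[0]])
for f in ['t0','s0']:
    P,ok,im=cloud(f); D=P[...,:2]-C; out=D@n; al=-(D@ydir)
    m=ok&(out>.025)&(out<.06)&(al>.2)&(al<.3)&(P[...,2]>.15)&(P[...,2]<.32)
    Q=P[m]; print(f,m.sum()); 
    if m.sum(): print(np.c_[Q,out[m],al[m]].round(3)[::max(1,m.sum()//14)])
    vv,uu=np.where(m); print(uu.min(),uu.max(),vv.min(),vv.max())
    m=ok&(abs(out)<.005)&(P[...,2]>.05)&(P[...,2]<.3)&(al>0)&(al<.28); print('face',m.sum(),np.median(out[m]))
E
python3 -m handwheel '[[[0,0,0.109],[0,0,-28],-1],[[0,0,0.109],[0,0,-28],-1],[[0,0,0.109],[0,0,-28],-1],[[0,0,0.109],[0,0,-28],-1],[[0,0,0.109],[0,0,-28],-1],[[0,0,0.109],[0,0,-28],-1],[[0,0,0],[0,0,0],-1]]'
```

```text
[0.85225692 0.52312344] 0.5505117526640514
[ 0.50369545 -0.2401613   0.30293039]
[ 0.51039623 -0.25087768  0.30341082]
[ 0.50440292 -0.26368214  0.1937125 ]
t0 109
[[ 0.508 -0.228  0.301  0.025  0.246]
 [ 0.503 -0.227  0.304  0.029  0.249]
 [ 0.501 -0.225  0.304  0.032  0.25 ]
 [ 0.501 -0.218  0.276  0.037  0.246]
 [ 0.499 -0.224  0.306  0.033  0.251]
 [ 0.502 -0.218  0.243  0.037  0.246]
 [ 0.497 -0.217  0.301  0.04   0.249]
 [ 0.497 -0.231  0.305  0.029  0.257]
 [ 0.497 -0.216  0.266  0.041  0.248]
 [ 0.495 -0.22   0.304  0.039  0.253]
 [ 0.497 -0.217  0.238  0.04   0.249]
 [ 0.494 -0.219  0.288  0.041  0.253]
 [ 0.497 -0.216  0.216  0.041  0.249]
 [ 0.493 -0.219  0.265  0.041  0.253]
 [ 0.494 -0.218  0.217  0.041  0.252]
 [ 0.493 -0.219  0.204  0.04   0.254]]
370 390 222 232
face 3230 -0.001884649636819242
s0 140
[[ 0.496 -0.233  0.304  0.027  0.259]
 [ 0.504 -0.225  0.305  0.03   0.247]
 [ 0.492 -0.221  0.306  0.04   0.255]
 [ 0.493 -0.22   0.298  0.04   0.254]
 [ 0.493 -0.219  0.289  0.041  0.254]
 [ 0.493 -0.219  0.281  0.041  0.254]
 [ 0.492 -0.219  0.271  0.041  0.254]
 [ 0.493 -0.216  0.266  0.043  0.253]
 [ 0.493 -0.216  0.257  0.043  0.253]
 [ 0.492 -0.22   0.241  0.04   0.255]
 [ 0.492 -0.22   0.232  0.041  0.255]
 [ 0.498 -0.217  0.227  0.04   0.249]
 [ 0.489 -0.224  0.209  0.039  0.26 ]
 [ 0.498 -0.218  0.211  0.039  0.249]]
276 282 75 102
face 3984 -0.0014816799582809646
time: 0.68
ee_pos: [0.2225, 0.586, 0.4053]
orientation: [3.135, -0.005, 2.118]
contact_force: [0.2, 0.0, 0.1]
gripper_width: 0.996
```

```bash
python3 -c "
from h import *
print(mv([.495,-.221,.405]), read_state()['orientation'])"
```

```text
[-830.86501153 -187.40622085   -4.96907114] [ 3.13518306 -0.00493616  2.11838137]
```

```bash
python3 -m handwheel '[[[0,0,0],[-34.6,-7.8,0],-1],[[0,0,0],[-34.6,-7.8,0],-1],[[0,0,0],[-34.6,-7.8,0],-1],[[0,0,0],[-34.6,-7.8,0],-1],[[0,0,0],[-34.6,-7.8,0],-1],[[0,0,0],[-34.6,-7.8,0],-1],[[0,0,0],[-34.6,-7.8,0],-1],[[0,0,0],[-34.6,-7.8,0],-1]]' >/dev/null; python3 -m handwheel '[[[0,0,0],[-34.6,-7.8,0],-1],[[0,0,0],[-34.6,-7.8,0],-1],[[0,0,0],[-34.6,-7.8,0],-1],[[0,0,0],[-34.6,-7.8,0],-1],[[0,0,0],[-34.6,-7.8,0],-1],[[0,0,0],[-34.6,-7.8,0],-1],[[0,0,0],[-34.6,-7.8,0],-1],[[0,0,0],[-34.6,-7.8,0],-1]]'; python3 -m handwheel '[[[0,0,0],[-34.6,-7.8,0],-1],[[0,0,0],[-34.6,-7.8,0],-1],[[0,0,0],[-34.6,-7.8,0],-1],[[0,0,0],[-34.6,-7.8,0],-1],[[0,0,0],[-34.6,-7.8,0],-1],[[0,0,0],[-34.6,-7.8,0],-1],[[0,0,0],[-17,-4,0],-1],[[0,0,0],[0,0,0],-1]]'; python3 -c "
from h import *
print(mv([.495,-.221,.266]), read_state()['orientation'], read_state()['joint_pos'])"
```

```text
time: 2.02
ee_pos: [0.4068, 0.0461, 0.3989]
orientation: [-3.142, -0.0, 2.126]
contact_force: [0.4, 0.6, 0.4]
gripper_width: 1.003
time: 2.68
ee_pos: [0.4824, -0.173, 0.3981]
orientation: [-3.14, -0.0, 2.123]
contact_force: [-0.6, 0.4, -0.7]
gripper_width: 1.002
[-47.51779773 -14.22651342 132.07838156] [-3.14012435e+00 -2.09328541e-04  2.12264387e+00] [-3.46592797e-01  5.26600325e-02  1.64494833e+00 -1.02646371e-03
  1.44506263e+00 -8.98311227e-01]
```

```bash
python3 -m handwheel '[[[0,0,0],[-24,-7,8],-1],[[0,0,0],[-23.5,-7,14],-1],[[0,0,0],[0,0,22],-1],[[0,0,0],[0,0,22],-1],[[0,0,0],[0,0,22],-1],[[0,0,0],[0,0,22],-1],[[0,0,0],[0,0,22],-1],[[0,0,0],[0,0,0],-1]]'; python3 -c "
from h import *
print(mv([.495,-.221,.266]), read_state()['contact_force'])"; python3 -m handwheel '[[[0,0,0],[0,0,0],1],[[0,0,0],[0,0,0],1],[[0,0,0],[0,0,0],1],[[0,0,0],[0,0,0],1],[[0,0,0],[0,0,0],1],[[0,0,0],[0,0,0],1],[[0,0,0],[0,0,0],1]]' 40
```

```text
time: 3.35
ee_pos: [0.4924, -0.2158, 0.2629]
orientation: [-3.138, -0.006, 2.126]
contact_force: [-0.8, 0.4, -1.3]
gripper_width: 0.998
[-5.81379371 -0.513693   -3.17678491] [-0.79443246  0.41593918 -1.32162821]
time: 3.93
ee_pos: [0.4951, -0.2178, 0.2681]
orientation: [3.141, 0.001, 2.125]
contact_force: [-1.9, -0.6, 6.0]
gripper_width: 0.128
```

Run:
```python
from h import *
# per-row motion for arc, door axes: tool at (-56,-252), turning phi (clockwise, = + about tool z down)
s=read_state(); R=Ro.from_euler('xyz',s['orientation']).as_matrix(); print(R.round(3)); print(s['contact_force'],s['ee_pos'],s['orientation'])
snap('wrist','w1')
```

```text
[[-0.526  0.85   0.001]
 [ 0.85   0.526 -0.001]
 [-0.001  0.    -1.   ]]
[-1.86720516 -0.57603932  5.95625767] [ 0.49510063 -0.21781964  0.26806866] [3.14127771e+00 8.64771743e-04 2.12482346e+00]
```

```bash
python3 -m handwheel '[[[0,0,0.03],[7.5,1.8,0],1],[[0,0,0.05],[12.5,3.1,0],1],[[0,0,0.05],[12.5,3.1,0],1],[[0,0,0.05],[12.5,3.1,0],1],[[0,0,0.05],[12.5,3.1,0],1],[[0,0,0.05],[12.5,3.1,0],1]]'; python3 -m handwheel '[[[0,0,0],[0,0,0],1]]'
cat >> h.py <<'E'
def door():
    s=read_state(); n=np.array([-ydir[1],ydir[0]])
    H=np.array([.7305,-.121])-n*.018-ydir*.001
    d=s['ee_pos'][:2]-H; a0=np.arctan2(*(.056*n-.252*ydir)[::-1]); 
    print('r',np.hypot(*d),'theta',(a0-np.arctan2(d[1],d[0])+np.pi)%(2*np.pi)-np.pi,'yaw-theta',2.121-s['orientation'][2],'F',s['contact_force'])
E
python3 -c "
from h import *
door()"
```

```text
time: 4.48
ee_pos: [0.4828, -0.1469, 0.2681]
orientation: [3.137, 0.002, 1.842]
contact_force: [10.7, -0.7, -2.6]
gripper_width: 0.126
time: 4.57
ee_pos: [0.4827, -0.1455, 0.2681]
orientation: [3.137, 0.001, 1.842]
contact_force: [6.2, 1.1, -0.5]
gripper_width: 0.127
r 0.2564774929097839 theta 0.29825170863864825 yaw-theta 0.27863955941836416 F [ 6.23796979  1.12472031 -0.49712678]
```

```bash
python3 -m handwheel '[[[0,0,0.05],[12.5,3.1,0],1],[[0,0,0.05],[12.5,3.1,0],1],[[0,0,0.05],[12.5,3.1,0],1],[[0,0,0.05],[12.5,3.1,0],1],[[0,0,0.05],[12.5,3.1,0],1],[[0,0,0.05],[12.5,3.1,0],1],[[0,0,0.05],[12.5,3.1,0],1],[[0,0,0.05],[12.5,3.1,0],1]]'; python3 -c "
from h import *
door()"
```

```text
time: 5.23
ee_pos: [0.4996, -0.0463, 0.2681]
orientation: [3.133, 0.001, 1.443]
contact_force: [17.6, -7.6, -9.7]
gripper_width: 0.128
r 0.2560533703376243 theta 0.6934243874916906 yaw-theta 0.6782656279143238 F [17.55089873 -7.56419105 -9.67432938]
```

```bash
python3 -m handwheel '[[[0,0,0.05],[12.5,4.3,0],1],[[0,0,0.05],[12.5,4.3,0],1],[[0,0,0.05],[12.5,3.7,0],1],[[0,0,0.05],[12.5,3.7,0],1],[[0,0,0.05],[12.5,3.7,0],1],[[0,0,0.05],[12.5,3.7,0],1]]'; python3 -c "
from h import *
door()"
```

```text
time: 5.73
ee_pos: [0.5376, 0.0213, 0.2681]
orientation: [3.14, -0.0, 1.142]
contact_force: [-0.9, -0.7, 5.3]
gripper_width: 0.128
r 0.2561110186989645 theta 0.9975612152937874 yaw-theta 0.9785845673956146 F [-0.88405388 -0.68491457  5.25817441]
```

```bash
python3 -m handwheel '[[[0,0,0.05],[12.5,3.4,0],1],[[0,0,0.05],[12.5,3.4,0],1],[[0,0,0.05],[12.5,3.4,0],1],[[0,0,0.05],[12.5,3.4,0],1],[[0,0,0.05],[12.5,3.4,0],1],[[0,0,0.05],[12.5,3.4,0],1],[[0,0,0.05],[12.5,3.4,0],1]]'; python3 -c "
from h import *
door()"
```

```text
time: 6.32
ee_pos: [0.6048, 0.0817, 0.2681]
orientation: [3.141, -0.001, 0.793]
contact_force: [-1.2, 0.0, 6.7]
gripper_width: 0.129
r 0.2565620988746219 theta 1.3518001458619793 yaw-theta 1.3284635999301004 F [-1.19283635  0.01513059  6.7207716 ]
```

```bash
python3 -m handwheel '[[[0,0,0.05],[12.5,3.4,0],1],[[0,0,0.05],[12.5,3.4,0],1],[[0,0,0.05],[12.5,3.4,0],1],[[0,0,0.05],[12.5,3.4,0],1],[[0,0,0.05],[12.5,3.4,0],1],[[0,0,0.05],[12.5,3.4,0],1],[[0,0,0.05],[12.5,3.4,0],1],[[0,0,0],[0,0,0],1]]'; python3 -c "
from h import *
door(); print(read_state()['joint_pos'])"
python3 -m handwheel '[[[0,0,0],[0,0,0],-1],[[0,0,0],[0,0,0],-1],[[0,0,0],[0,0,0],-1],[[0,0,0],[0,0,0],-1],[[0,0,0],[0,0,0],-1],[[0,0,0],[0,0,0],-1]]'
python3 -c "
from h import *
door(); print(read_state()['joint_pos'])"
```

```text
time: 6.98
ee_pos: [0.6903, 0.1159, 0.2681]
orientation: [-3.141, -0.003, 0.442]
contact_force: [0.1, 2.5, 7.2]
gripper_width: 0.126
r 0.25740960282581077 theta 1.7120457296230898 yaw-theta 1.6788763146051442 F [0.0766906  2.54898283 7.22916016]
[0.16347403 0.4398029  1.42052709 0.00151013 1.27817595 1.29171238]
time: 7.48
ee_pos: [0.6878, 0.1142, 0.2673]
orientation: [3.142, 0.0, 0.445]
contact_force: [-0.2, 0.0, -0.4]
gripper_width: 0.96
r 0.25628825009933653 theta 1.7011772409400105 yaw-theta 1.6762338866943378 F [-0.23977284  0.04914628 -0.40755882]
[ 1.62488038e-01  4.37731500e-01  1.42559939e+00 -8.72762643e-05
  1.27837164e+00  1.28854341e+00]
```

```bash
python3 -m handwheel '[[[0,0,0],[0,0,-20],-1],[[0,0,0],[0,0,-30],-1],[[0,0,0],[0,0,-35],-1],[[0,0,0],[0,0,-35],-1],[[0,0,0],[0,0,-15],-1],[[0,0,0],[0,0,0],-1]]'
python3 - <<'E'
from h import *
P,ok,im=cloud('t0'); 
for n,u0,u1,v0,v1 in [('y1',102,145,178,212),('can',143,180,190,226)]:
    Q=P[v0:v1,u0:u1][ok[v0:v1,u0:u1]]; T=Q[(Q[:,2]>.147)&(Q[:,2]<.156)]; 
    print(n,np.percentile(T,[2,50,98],axis=0).round(4))
print(mv([.5525,.3175,.395]))
E
```

```text
time: 7.98
ee_pos: [0.6894, 0.1146, 0.4078]
orientation: [3.139, -0.008, 0.445]
contact_force: [-0.7, 0.0, 0.6]
gripper_width: 0.998
y1 [[0.5615 0.3955 0.1472]
 [0.5839 0.4171 0.1495]
 [0.6053 0.4396 0.153 ]]
can [[0.5309 0.2951 0.1472]
 [0.5528 0.3177 0.1495]
 [0.5745 0.3386 0.1528]]
[ -36.32382192 -242.10200014   12.01212489]
```

```bash
python3 -m handwheel '[[[0,0,0],[-4.5,-30.3,0],-1],[[0,0,0],[-4.5,-30.3,0],-1],[[0,0,0],[-4.5,-30.3,0],-1],[[0,0,0],[-4.5,-30.3,0],-1],[[0,0,0],[-4.5,-30.3,0],-1],[[0,0,0],[-4.5,-30.3,0],-1],[[0,0,0],[-4.5,-30.3,0],-1],[[0,0,0],[-4.5,-30.3,0],-1]]'; python3 -m handwheel '[[[0,0,0],[0,0,0],-1]]'
python3 - <<'E'
from h import *
print(mv([.553,.317,.111]))
a=snap('top','t1')[0]; b=snap('scene','s1')[0]
cv2.imwrite('pics/v1.png',np.vstack([cv2.resize(a[60:280,250:520],(540,300)),cv2.resize(b[0:220,120:420],(540,300))])[:,:,::-1])
E
```

```text
time: 8.65
ee_pos: [0.5498, 0.3185, 0.4012]
orientation: [3.141, 0.001, 0.445]
contact_force: [0.5, 0.8, 0.7]
gripper_width: 1.002
time: 8.73
ee_pos: [0.548, 0.3215, 0.4013]
orientation: [-3.139, 0.002, 0.448]
contact_force: [0.0, -0.5, -0.1]
gripper_width: 1.001
[  3.05883163   6.8082804  290.28636509]
```

View pics/v1.png

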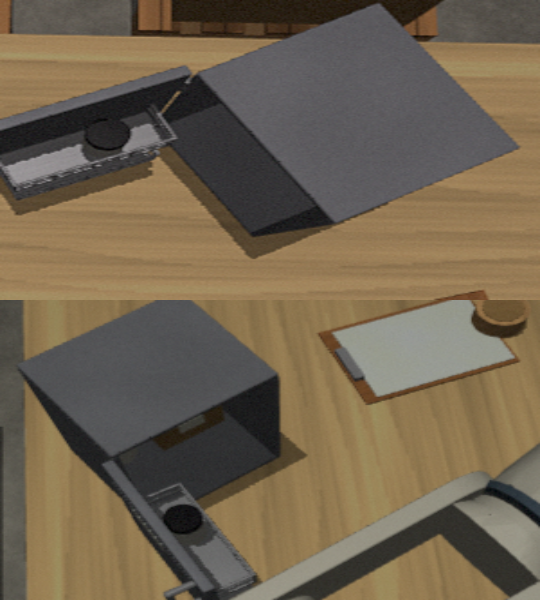

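The picture shows the door wide open. The tub (black lid at (107,134) in the upper half) is toward the hinge end of the rack, so the larger free space is at the free-edge end. Next I'll measure the door and tub and go down on the can.

```bash
python3 -m handwheel '[[[0,0,0],[1.5,3.5,30],-1],[[0,0,0],[1.5,3.3,38],-1],[[0,0,0],[0,0,38],-1],[[0,0,0],[0,0,38],-1],[[0,0,0],[0,0,38],-1],[[0,0,0],[0,0,28],-1],[[0,0,0],[0,0,0],-1]]'
python3 - <<'E'
from h import *
n=np.array([-ydir[1],ydir[0]]); H=np.array([.7305,-.121])-n*.018-ydir*.001
print('H',H, 'to grasp',mv([.553,.317,.111]))
for f in ['t1','s1']:
    P,ok,im=cloud(f); D=P[...,:2]-H; 
    best=None
    # door top-edge points near z .317
    m=ok&(P[...,2]>.308)&(P[...,2]<.326)&(np.hypot(D[...,0],D[...,1])<.29)&(D@n>.02)
    r=cv2.minAreaRect(P[m][:,:2].astype(np.float32)); print(f,m.sum(),r)
    bp=cv2.boxPoints(r); print(bp)
    v=P[m][:,:2]-P[m][:,:2].mean(0); d=np.linalg.svd(v,full_matrices=False)[2][0]; d*=np.sign(d@n)
    th=np.arctan2(*(-ydir)[::-1])-np.arctan2(d[1],d[0]); print('theta',th)
    dx=np.array([-d[1],d[0]])   # inner-normal sign check below
    L=ok&(P[...,2]>.222)&(P[...,2]<.243)&(D@d>.02)&(D@d<.27)&(abs(D@dx)<.075)&(abs(D@dx)>.004)&(im.max(-1)<60)
    Q=P[L]; print('tub n',L.sum(), 'along',np.percentile(D[L]@d,[3,50,97]).round(4),'x',np.percentile(D[L]@dx,[3,50,97]).round(4),'z',np.median(Q[:,2]))
    inn=P[m][:,:2]-H; print('door x range',np.percentile(inn@dx,[2,98]).round(4),'along',np.percentile(inn@d,[1,99]).round(4))
E
```

```text
time: 9.42
ee_pos: [0.5539, 0.3095, 0.1854]
orientation: [3.14, 0.011, 0.443]
contact_force: [-0.8, -1.3, -0.0]
gripper_width: 0.996
H [ 0.73906397 -0.13686375] to grasp [ 3.18099861 -7.24073668 74.36618573]
t1 1030 ((0.694085419178009, 0.005886994302272797), (0.039675500243902206, 0.2556290626525879), 25.34564781188965)
[[ 0.6214426   0.11290622]
 [ 0.73087186 -0.11811644]
 [ 0.7667282  -0.10113223]
 [ 0.657299    0.12989043]]
theta -4.605955571799509
tub n 426 along [0.0863 0.1106 0.1341] x [0.0086 0.033  0.0572] z 0.2328306371165758
door x range [-0.0187 -0.0014] along [0.0243 0.2734]
s1 825 ((0.6828911304473877, 0.0011396482586860657), (0.01828880049288273, 0.25513967871665955), 25.30386734008789)
[[ 0.62009835  0.11256114]
 [ 0.7291498  -0.11809883]
 [ 0.7456839  -0.11028184]
 [ 0.63663244  0.12037812]]
theta -4.603152414329266
tub n 407 along [0.0836 0.1128 0.2528] x [-0.0178  0.0324  0.0578] z 0.23160479015825003
door x range [-0.017   0.0004] along [0.024  0.2754]
```

```bash
python3 -m handwheel '[[[0,0,0],[1.5,-3.5,5],-1],[[0,0,0],[1.5,-3.5,5],-1],[[0,0,0],[0,0,20],-1],[[0,0,0],[0,0,20],-1],[[0,0,0],[0,0,10],-1],[[0,0,0],[0,0,0],-1]]'; python3 -c "
from h import *
print(mv([.553,.317,.109]))"
```

```text
time: 9.92
ee_pos: [0.5562, 0.3204, 0.1316]
orientation: [3.142, 0.001, 0.445]
contact_force: [-0.6, -0.3, -0.5]
gripper_width: 0.998
[-4.35334112  1.71343327 22.57790578]
```

```bash
python3 -m handwheel '[[[0,0,0],[-2,1,10],-1],[[0,0,0],[-1.5,0.5,8],-1],[[0,0,0],[0,0,2],-1],[[0,0,0],[0,0,0],-1]]'; python3 -m handwheel '[[[0,0,0],[0,0,0],0],[[0,0,0],[0,0,0],0],[[0,0,0],[0,0,0],1],[[0,0,0],[0,0,0],1],[[0,0,0],[0,0,0],1],[[0,0,0],[0,0,0],1],[[0,0,0],[0,0,0],1],[[0,0,0],[0,0,0],1]]' 40
```

```text
time: 10.25
ee_pos: [0.5537, 0.3174, 0.112]
orientation: [3.142, 0.001, 0.445]
contact_force: [-0.4, -0.0, 0.3]
gripper_width: 0.996
time: 10.92
ee_pos: [0.5544, 0.3178, 0.113]
orientation: [-3.142, -0.001, 0.445]
contact_force: [-0.5, -1.1, 5.9]
gripper_width: 0.572
```

```bash
python3 -m handwheel '[[[0,0,0],[0,0,-10],1],[[0,0,0],[0,0,-22],1],[[0,0,0],[0,0,-35],1],[[0,0,0],[0,0,-35],1],[[0,0,0],[0,0,-35],1],[[0,0,0],[0,0,-35],1],[[0,0,0],[0,0,-35],1],[[0,0,0],[0,0,-35],1]]'; python3 -m handwheel '[[[0,0,0],[0,0,-35],1],[[0,0,0],[0,0,-35],1],[[0,0,0],[0,0,-25],1],[[0,0,0],[0,0,-10],1],[[0,0,0],[0,0,0],1],[[0,0,0],[0,0,0],1]]'
python3 - <<'E'
from h import *
n=np.array([-ydir[1],ydir[0]]); H=np.array([.7305,-.121])-n*.018-ydir*.001
a=np.arctan2(*(-ydir)[::-1])-1.679; d=np.array([np.cos(a),np.sin(a)]); dx=np.array([-d[1],d[0]])
T=H+.194*d+.033*dx; print(T,d,dx, mv([*T,.453]))
s=read_state();print(s['contact_force'],s['gripper_width'],s['orientation'])
snap('scene','s2')
E
```

```text
time: 11.58
ee_pos: [0.5532, 0.3172, 0.356]
orientation: [3.142, 0.001, 0.445]
contact_force: [1.1, 0.4, -2.7]
gripper_width: 0.576
time: 12.08
ee_pos: [0.5536, 0.3174, 0.4579]
orientation: [3.141, 0.002, 0.445]
contact_force: [-0.5, -1.0, -4.2]
gripper_width: 0.576
[0.62620253 0.02434201] [-0.42802657  0.90376615] [-0.90376615 -0.42802657] [-60.57193421 295.81885181   5.05880786]
[-0.46776485 -0.97013934 -4.23082724] 0.5756882673793499 [3.14148959e+00 1.54449991e-03 4.44830084e-01]
```

```bash
python3 -m handwheel '[[[0,0,0],[-3,12,0],1],[[0,0,0],[-5,25,0],1],[[0,0,0],[-5,25,0],1],[[0,0,0],[-5,25,0],1],[[0,0,0],[-5,25,0],1],[[0,0,0],[-5,25,0],1],[[0,0,0],[-5,25,0],1],[[0,0,0],[-5,25,0],1]]'>/dev/null; python3 -m handwheel '[[[0,0,0],[-5,25,0],1],[[0,0,0],[-5,25,0],1],[[0,0,0],[-5,25,0],1],[[0,0,0],[-5,25,0],1],[[0,0,0],[-2.5,10,0],1],[[0,0,0],[0,0,0],1],[[0,0,0],[0,0,0],1]]'
python3 - <<'E'
from h import *
print(mv([.6262,.0243,.266]), read_state()['joint_pos'],read_state()['orientation'])
a=snap('scene','s3')[0]; b=snap('top','t3')[0]
cv2.imwrite('pics/v3.png',np.vstack([cv2.resize(b[60:280,200:470],(540,300)),cv2.resize(a[30:250,120:420],(540,300))])[:,:,::-1])
E
```

```text
time: 13.38
ee_pos: [0.6267, 0.023, 0.4578]
orientation: [-3.14, 0.002, 0.443]
contact_force: [0.9, -0.5, -3.0]
gripper_width: 0.574
[  0.53999651  -1.1516351  191.77769124] [3.39851380e-02 2.35101148e-01 1.31043487e+00 4.43887416e-04
 1.59853889e+00 1.16139577e+00] [-3.14019749e+00  2.10047798e-03  4.43398918e-01]
```

View pics/v3.png

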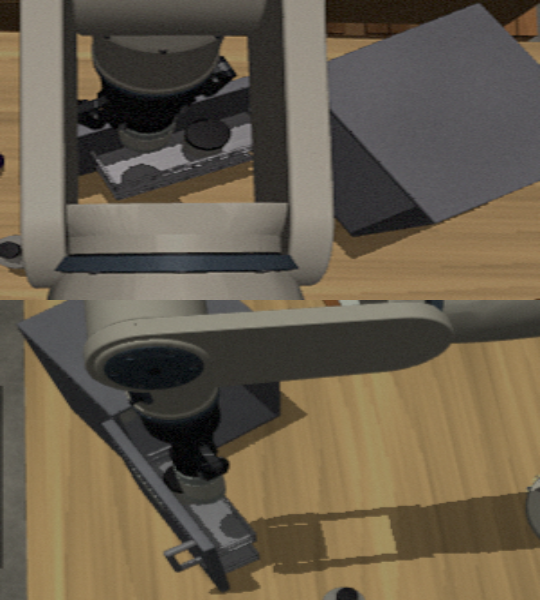

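```bash
python3 -m handwheel '[[[0,0,0],[0,-0.5,12],1],[[0,0,0],[0,-0.5,22],1],[[0,0,0],[0,0,22],1],[[0,0,0],[0,0,22],1],[[0,0,0],[0,0,22],1],[[0,0,0],[0,0,22],1],[[0,0,0],[0,0,10],1],[[0,0,0],[0,0,0],1]]'; python3 -m handwheel '[[[0,0,0],[0,0,12],1],[[0,0,0],[0,0,12],1],[[0,0,0],[0,0,10],1],[[0,0,0],[0,0,7],1],[[0,0,0],[0,0,4],1],[[0,0,0],[0,0,0],1]]'; python3 -c "
from h import *
print(mv([.6262,.0243,.266]))"
```

```text
time: 14.15
ee_pos: [0.625, 0.0252, 0.3239]
orientation: [-3.139, 0.005, 0.446]
contact_force: [-1.0, 0.2, -3.1]
gripper_width: 0.576
time: 14.65
ee_pos: [0.6263, 0.0244, 0.2812]
orientation: [-3.141, 0.001, 0.445]
contact_force: [-1.2, 0.3, -3.0]
gripper_width: 0.575
[-0.10030623  0.02482476 15.22088674]
```

```bash
python3 -m handwheel '[[[0,0,0],[0,0,4],1],[[0,0,0],[0,0,3],1],[[0,0,0],[0,0,3],1],[[0,0,0],[0,0,2],1],[[0,0,0],[0,0,0],1],[[0,0,0],[0,0,0],1]]'; python3 -m handwheel '[[[0,0,0],[0,0,1],1],[[0,0,0],[0,0,0.7],1],[[0,0,0],[0,0,0],1]]'
```

```text
time: 15.15
ee_pos: [0.6267, 0.0244, 0.2703]
orientation: [-3.142, 0.0, 0.445]
contact_force: [-0.0, 0.5, -3.6]
gripper_width: 0.573
time: 15.4
ee_pos: [0.6267, 0.0244, 0.2685]
orientation: [3.142, 0.0, 0.445]
contact_force: [-0.2, -0.9, -3.8]
gripper_width: 0.575
```

```bash
python3 -m handwheel '[[[0,0,0],[0,0,0.7],1],[[0,0,0],[0,0,0.7],1],[[0,0,0],[0,0,0],1]]'; python3 -m handwheel '[[[0,0,0],[0,0,0.7],1],[[0,0,0],[0,0,0.5],1],[[0,0,0],[0,0,0],1]]'
```

```text
time: 15.65
ee_pos: [0.6266, 0.0244, 0.267]
orientation: [-3.142, 0.0, 0.445]
contact_force: [-0.5, -0.7, -3.5]
gripper_width: 0.575
time: 15.9
ee_pos: [0.6268, 0.0244, 0.2661]
orientation: [3.141, -0.0, 0.445]
contact_force: [0.1, 0.2, -3.7]
gripper_width: 0.576
```

```bash
python3 -m handwheel '[[[0,0,0],[0,0,0.8],1],[[0,0,0],[0,0,0.7],1],[[0,0,0],[0,0,0],1]]'; python3 -m handwheel '[[[0,0,0],[0,0,0.7],1],[[0,0,0],[0,0,0.7],1],[[0,0,0],[0,0,0],1]]';python3 -c "
from h import *
snap('scene','s4')"
```

```text
time: 16.15
ee_pos: [0.6274, 0.0246, 0.2659]
orientation: [3.141, -0.002, 0.445]
contact_force: [-1.3, 0.1, 6.1]
gripper_width: 0.576
time: 16.4
ee_pos: [0.628, 0.0249, 0.2659]
orientation: [3.141, -0.004, 0.444]
contact_force: [-2.7, 1.1, 12.3]
gripper_width: 0.574
```

It touched down at 0.2659, as predicted (0.266). I'll take the press off and release.

```bash
python3 -m handwheel '[[[0,0,0],[0,0,-1.5],1],[[0,0,0],[0,0,0],1],[[0,0,0],[0,0,0],0.3],[[0,0,0],[0,0,0],-0.3],[[0,0,0],[0,0,0],-0.6],[[0,0,0],[0,0,0],-0.6],[[0,0,0],[0,0,0],-0.6]]'; python3 -m handwheel '[[[0,0,0],[0,0,-8],-0.6],[[0,0,0],[0,0,-20],-0.6],[[0,0,0],[0,0,-30],-0.6],[[0,0,0],[0,0,-38],-0.6],[[0,0,0],[0,0,-38],-0.6],[[0,0,0],[0,0,-10],-1],[[0,0,0],[0,0,0],-1]]'
python3 - <<'E'
from h import *
n=np.array([-ydir[1],ydir[0]]); H=np.array([.7305,-.121])-n*.018-ydir*.001
a=snap('scene','s5')[0]; b=snap('top','t5')[0]
cv2.imwrite('pics/v5.png',np.vstack([cv2.resize(b[60:280,200:470],(540,300)),cv2.resize(a[30:250,120:420],(540,300))])[:,:,::-1])
# door theta & handle
for f in ['t5','s5']:
    P,ok,im=cloud(f); D=P[...,:2]-H
    m=ok&(P[...,2]>.308)&(P[...,2]<.326)&(np.hypot(D[...,0],D[...,1])<.29)&(D@n>.02)
    Q=P[m][:,:2]; 
    if m.sum()<50: print(f,m.sum()); continue
    d=np.linalg.svd(Q-Q.mean(0),full_matrices=False)[2][0]; d*=np.sign(d@n)
    th=np.arctan2(*(-ydir)[::-1])-np.arctan2(d[1],d[0]); print(f,m.sum(),'theta',th%(2*np.pi))
th=1.679; a=np.arctan2(*(-ydir)[::-1])-th; d=np.array([np.cos(a),np.sin(a)]); dx=np.array([-d[1],d[0]])
T=H+.252*d-.056*dx; print('handle',T,mv([*T,.266]))
E
```

```text
time: 17.03
ee_pos: [0.6266, 0.0243, 0.2642]
orientation: [-3.142, 0.001, 0.445]
contact_force: [0.6, 0.5, 0.1]
gripper_width: 0.799
time: 17.62
ee_pos: [0.6282, 0.0244, 0.4134]
orientation: [3.139, -0.007, 0.445]
contact_force: [0.3, -0.9, 0.5]
gripper_width: 0.999
t5 33
s5 824 theta 1.6879779160355142
handle [0.68181217 0.11485481] [ 88.78007609 -57.94995547 142.44905381]
```

View pics/v5.png

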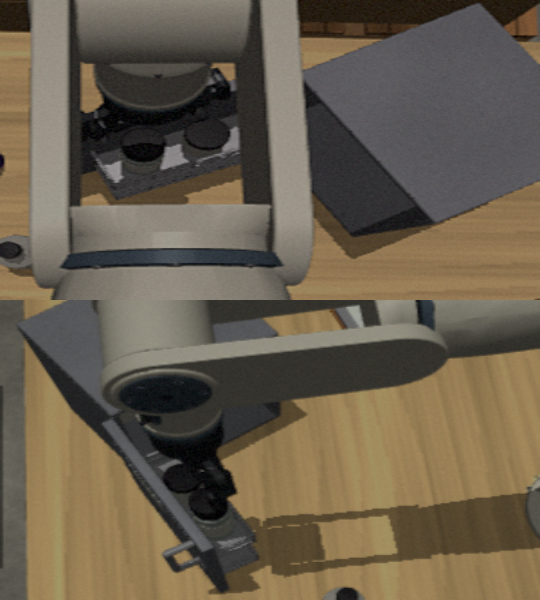

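The picture shows the can (142,143) and the tub (207,135) side by side and upright in the rack. Next, back to the handle.

```bash
python3 -m handwheel '[[[0,0,0],[18,-11.5,0],-1],[[0,0,0],[30,-19,0],-1],[[0,0,0],[30,-19,0],-1],[[0,0,0],[12.5,-8,0],-1],[[0,0,0],[0,0,0],-1],[[0,0,0],[0,0,0],-1]]'; python3 -c "
from h import *
print(mv([.684,.1145,.267]))"; python3 -m handwheel '[[[0,0,0],[0,0,20],-1],[[0,0,0],[0,0,30],-1],[[0,0,0],[0,0,30],-1],[[0,0,0],[0,0,30],-1],[[0,0,0],[0,0,25],-1],[[0,0,0],[0,0,10],-1],[[0,0,0],[0,0,0],-1],[[0,0,0],[0,0,0],-1]]'; python3 -c "
from h import *
print(mv([.684,.1145,.267]))"
```

```text
time: 18.22
ee_pos: [0.6831, 0.1155, 0.4062]
orientation: [-3.141, 0.004, 0.446]
contact_force: [-0.5, -0.4, -0.7]
gripper_width: 0.996
[  0.87224769   1.33214532 139.24686067]
time: 18.88
ee_pos: [0.6836, 0.1144, 0.2642]
orientation: [3.141, 0.0, 0.444]
contact_force: [0.8, -0.1, 1.0]
gripper_width: 1.002
[ 0.39696466  0.12019615 -2.79002051]
```

```bash
python3 -m handwheel '[[[0,0,0],[0,0,0],1],[[0,0,0],[0,0,0],1],[[0,0,0],[0,0,0],1],[[0,0,0],[0,0,0],1],[[0,0,0],[0,0,0],1],[[0,0,0],[0,0,0],1],[[0,0,0],[0,0,0],1]]' 40; python3 -c "
from h import *
door()"; python3 -m handwheel '[[[0,0,-0.02],[-5,-1.1,0],1],[[0,0,-0.03],[-7.6,-1.7,0],1],[[0,0,-0.04],[-10.1,-2.2,0],1],[[0,0,-0.04],[-10.1,-2.2,0],1],[[0,0,-0.04],[-10.1,-2.2,0],1],[[0,0,-0.04],[-10.1,-2.2,0],1],[[0,0,-0.04],[-10.1,-2.2,0],1],[[0,0,-0.04],[-10.1,-2.2,0],1]]'; python3 -c "
from h import *
door()"
```

```text
time: 19.47
ee_pos: [0.6845, 0.113, 0.2642]
orientation: [3.137, -0.0, 0.445]
contact_force: [2.5, -10.0, 1.9]
gripper_width: 0.132
r 0.2557323272865041 theta 1.6876989968004192 yaw-theta 1.6763986655496057 F [ 2.49626647 -9.9652432   1.86092831]
time: 20.13
ee_pos: [0.6153, 0.0862, 0.2642]
orientation: [3.135, -0.0, 0.736]
contact_force: [9.1, -14.4, -1.6]
gripper_width: 0.13
r 0.25509388439053093 theta 1.3959445308602714 yaw-theta 1.3845700159521694 F [  9.14881942 -14.39951755  -1.57205098]
```

```bash
python3 -m handwheel '[[[0,0,-0.04],[-10.1,-1.2,0],1],[[0,0,-0.04],[-10.1,-1.2,0],1],[[0,0,-0.04],[-10.1,-1.2,0],1],[[0,0,-0.04],[-10.1,-2,0],1],[[0,0,-0.04],[-10.1,-2,0],1],[[0,0,-0.04],[-10.1,-2,0],1],[[0,0,-0.04],[-10.1,-2,0],1],[[0,0,-0.04],[-10.1,-2,0],1]]'; python3 -c "
from h import *
door()"
```

```text
time: 20.8
ee_pos: [0.5518, 0.0356, 0.2641]
orientation: [3.14, -0.001, 1.057]
contact_force: [2.0, -1.1, 1.1]
gripper_width: 0.127
r 0.2545940954325133 theta 1.0761281009887202 yaw-theta 1.064387084333874 F [ 2.04824829 -1.13986302  1.14844695]
```

```bash
python3 -m handwheel '[[[0,0,-0.04],[-10.1,-2,0],1],[[0,0,-0.04],[-10.1,-2,0],1],[[0,0,-0.04],[-10.1,-2,0],1],[[0,0,-0.04],[-10.1,-2,0],1],[[0,0,-0.04],[-10.1,-2,0],1],[[0,0,-0.04],[-10.1,-2,0],1],[[0,0,-0.04],[-10.1,-2,0],1],[[0,0,-0.04],[-10.1,-2,0],1]]'; python3 -c "
from h import *
door()"; python3 -m handwheel '[[[0,0,-0.04],[-10.1,-2,0],1],[[0,0,-0.04],[-10.1,-2,0],1],[[0,0,-0.04],[-10.1,-2,0],1],[[0,0,-0.04],[-10.1,-2,0],1],[[0,0,-0.04],[-10.1,-2,0],1],[[0,0,-0.04],[-10.1,-2,0],1]]'; python3 -c "
from h import *
door()"
```

```text
time: 21.47
ee_pos: [0.5068, -0.033, 0.2641]
orientation: [-3.142, -0.001, 1.377]
contact_force: [-1.6, 1.4, 3.4]
gripper_width: 0.129
r 0.25446531378975906 theta 0.7522222394975344 yaw-theta 0.7442946310557534 F [-1.56633948  1.37874473  3.35335748]
time: 21.97
ee_pos: [0.4884, -0.0921, 0.2641]
orientation: [-3.14, -0.001, 1.617]
contact_force: [-5.7, 2.4, 6.1]
gripper_width: 0.133
r 0.25461155487723036 theta 0.5085814399876956 yaw-theta 0.504401687538913 F [-5.72794701  2.41608601  6.1352982 ]
```

```bash
python3 -m handwheel '[[[0,0,-0.04],[-10.1,-2.6,0],1],[[0,0,-0.04],[-10.1,-2.3,0],1],[[0,0,-0.04],[-10.1,-2.1,0],1],[[0,0,-0.04],[-10.1,-2.1,0],1],[[0,0,-0.04],[-10.1,-2.1,0],1],[[0,0,-0.03],[-7.6,-1.6,0],1],[[0,0,-0.03],[-7.6,-1.6,0],1]]'; python3 -c "
from h import *
door()"; python3 -m handwheel '[[[0,0,-0.03],[-7.6,-1.6,0],1],[[0,0,-0.03],[-7.6,-1.6,0],1],[[0,0,-0.025],[-6.3,-1.3,0],1],[[0,0,-0.02],[-5,-1.1,0],1],[[0,0,-0.02],[-5,-1.1,0],1],[[0,0,-0.015],[-3.8,-0.8,0],1]]'; python3 -c "
from h import *
door()"
```

```text
time: 22.55
ee_pos: [0.4851, -0.1594, 0.2641]
orientation: [-3.141, -0.0, 1.876]
contact_force: [-1.6, -0.2, 3.8]
gripper_width: 0.13
r 0.25493786364840487 theta 0.24352480730181592 yaw-theta 0.24500562044155294 F [-1.6234102  -0.21193509  3.82266488]
time: 23.05
ee_pos: [0.4906, -0.195, 0.2641]
orientation: [-3.141, 0.0, 2.016]
contact_force: [-4.8, -0.3, 6.5]
gripper_width: 0.127
r 0.2552025699293144 theta 0.10184963803654679 yaw-theta 0.10536579375720345 F [-4.84336662 -0.25304224  6.50394465]
```

```bash
python3 -m handwheel '[[[0,0,-0.015],[-3.8,-1,0],1],[[0,0,-0.015],[-3.8,-0.9,0],1],[[0,0,-0.012],[-3,-0.7,0],1],[[0,0,-0.012],[-3,-0.6,0],1],[[0,0,-0.01],[-2.5,-0.5,0],1],[[0,0,-0.01],[-2.5,-0.5,0],1],[[0,0,-0.006],[-1.5,-0.3,0],1],[[0,0,0],[0,0,0],1]]'; python3 -c "
from h import *
door()";  python3 -m handwheel '[[[0,0,-0.004],[-1,-0.2,0],1],[[0,0,-0.004],[-1,-0.2,0],1],[[0,0,-0.004],[-1,-0.2,0],1],[[0,0,0],[-1,0,0],1],[[0,0,0],[0,0,0],1]]'; python3 -c "
from h import *
door()"
```

```text
time: 23.72
ee_pos: [0.4959, -0.2151, 0.2641]
orientation: [-3.141, 0.001, 2.095]
contact_force: [-4.2, -3.1, 4.7]
gripper_width: 0.13
r 0.25539763496217766 theta 0.020557761524528484 yaw-theta 0.025850585965480732 F [-4.16796928 -3.07639992  4.6642888 ]
time: 24.13
ee_pos: [0.4971, -0.2187, 0.2641]
orientation: [-3.14, 0.0, 2.107]
contact_force: [-5.2, -2.1, 5.7]
gripper_width: 0.128
r 0.25541297126722007 theta 0.005743498836061622 yaw-theta 0.01405326739357271 F [-5.19315951 -2.08396171  5.69529749]
```

```bash
python3 -m handwheel '[[[0,0,-0.004],[-1,-0.2,0],1],[[0,0,-0.004],[-1,-0.2,0],1],[[0,0,-0.004],[-1,0,0],1],[[0,0,0],[0,0,0],1],[[0,0,0],[0,0,0],1]]'; python3 -c "
from h import *
door()";  python3 -m handwheel '[[[0,0,0],[-1,0,0],1],[[0,0,0],[-1,0,0],1],[[0,0,0],[0,0,0],1],[[0,0,0],[0,0,0],1]]'; python3 -c "
from h import *
door()"
```

```text
time: 24.55
ee_pos: [0.4981, -0.2215, 0.2641]
orientation: [-3.14, 0.0, 2.119]
contact_force: [-6.1, -1.5, 6.6]
gripper_width: 0.13
r 0.25544960133075884 theta -0.006033660452313239 yaw-theta 0.0020464919708058638 F [-6.09057687 -1.5131073   6.64311357]
time: 24.88
ee_pos: [0.4986, -0.2233, 0.2641]
orientation: [-3.139, -0.0, 2.119]
contact_force: [-8.8, -2.7, 9.2]
gripper_width: 0.129
r 0.2554840282617419 theta -0.013335742263657302 yaw-theta 0.0019205580646057818 F [-8.82659777 -2.67283604  9.1673875 ]
```

```bash
python3 -m handwheel '[[[0,0,0],[-1.2,0,0],1],[[0,0,0],[-1.2,0,0],1],[[0,0,0],[-1.2,0,0],1],[[0,0,0],[0,0,0],1],[[0,0,0],[0,0,0],1]]'; python3 -c "
from h import *
door()";  python3 -m handwheel '[[[0,0,0],[-1.2,0,0],1],[[0,0,0],[-1.2,0,0],1],[[0,0,0],[0,0,0],1],[[0,0,0],[0,0,0],1]]'; python3 -c "
from h import *
door(); snap('top','t6')"
```

```text
time: 25.3
ee_pos: [0.4989, -0.224, 0.2641]
orientation: [-3.138, -0.006, 2.119]
contact_force: [-15.9, 9.1, 15.7]
gripper_width: 0.131
r 0.2555272095090549 theta -0.01611730362309105 yaw-theta 0.0019896091254882897 F [-15.90386411   9.09107831  15.65280464]
time: 25.63
ee_pos: [0.4989, -0.2242, 0.264]
orientation: [-3.138, -0.01, 2.119]
contact_force: [-19.7, 17.3, 21.4]
gripper_width: 0.131
r 0.255533120130396 theta -0.016887297308204374 yaw-theta 0.0022002238274052566 F [-19.72853571  17.34395676  21.41873986]
```

It's at a firm stop: no more travel, 26 N normal force. I'll relieve the push, release, lift and check.

```bash
python3 -m handwheel '[[[0,0,0],[2,0,0],1],[[0,0,0],[1,0,0],1],[[0,0,0],[0,0,0],-1],[[0,0,0],[0,0,0],-1],[[0,0,0],[0,0,0],-1],[[0,0,0],[0,0,0],-1],[[0,0,0],[0,0,0],-1],[[0,0,0],[0,0,0],-1]]'; python3 -m handwheel '[[[0,0,0],[0,0,-10],-1],[[0,0,0],[0,0,-30],-1],[[0,0,0],[0,0,-35],-1],[[0,0,0],[0,0,-35],-1],[[0,0,0],[0,0,-35],-1],[[0,0,0],[0,0,-20],-1]]' ; python3 -m handwheel '[[[0,0,0],[35,0,0],-1],[[0,0,0],[40,0,0],-1],[[0,0,0],[40,0,0],-1],[[0,0,0],[40,0,0],-1],[[0,0,0],[40,0,0],-1],[[0,0,0],[40,0,0],-1],[[0,0,0],[30,0,0],-1],[[0,0,0],[0,0,0],-1]]'
python3 - <<'E'
from h import *
n=np.array([-ydir[1],ydir[0]]); C=np.array([.7305,-.121])
a=snap('scene','s7')[0]; b=snap('top','t7')[0]
cv2.imwrite('pics/v7.png',np.vstack([cv2.resize(b[60:280,250:520],(540,300)),cv2.resize(a[0:220,120:420],(540,300))])[:,:,::-1])
for f in ['t0','t7','s0','s7']:
    P,ok,im=cloud(f); D=P[...,:2]-C; out=D@n; al=-(D@ydir)
    m=ok&(P[...,2]>.308)&(P[...,2]<.326)&(al>.0)&(al<.278)
    e=[np.percentile(out[m&(al>x)&(al<x+.04)],98).round(4) for x in (.02,.08,.14,.22)]
    h=ok&(out>.03)&(out<.07)&(al>.2)&(al<.3)&(P[...,2]>.2)&(P[...,2]<.295); fc=ok&(out<.02)&(P[...,2]>.05)&(P[...,2]<.29)
    k=[np.median(out[fc&(al>x)&(al<x+.04)&(abs(out)<.02)]).round(4) for x in (.02,.08,.14,.2)]
    print(f,'edge',e,'face',k,'handle',h.sum(),np.median(out[h]) if h.any() else None)
E
```

```text
time: 26.35
ee_pos: [0.5016, -0.2253, 0.2634]
orientation: [3.142, -0.0, 2.119]
contact_force: [-0.1, -1.0, -0.0]
gripper_width: 0.96
time: 26.85
ee_pos: [0.5021, -0.2256, 0.4337]
orientation: [3.139, 0.004, 2.119]
contact_force: [0.2, -0.3, -0.3]
gripper_width: 1.0
time: 27.52
ee_pos: [0.3607, 0.0042, 0.4298]
orientation: [3.14, -0.001, 2.122]
contact_force: [0.8, -0.1, -0.1]
gripper_width: 1.002
t0 edge [np.float64(-0.0043), np.float64(0.8344), np.float64(-0.0047), np.float64(-0.0051)] face [np.float64(-0.0015), np.float64(-0.0015), np.float64(-0.0019), np.float64(-0.0021)] handle 62 0.04025891730867106
t7 edge [np.float64(-0.0043), np.float64(-0.0046), np.float64(-0.0043), np.float64(-0.0044)] face [np.float64(-0.0016), np.float64(-0.0016), np.float64(-0.0019), np.float64(-0.0021)] handle 64 0.04025401910197275
s0 edge [np.float64(-0.0038), np.float64(0.8345), np.float64(-0.0031), np.float64(-0.0028)] face [np.float64(-0.0016), np.float64(-0.0012), np.float64(-0.0013), np.float64(-0.0014)] handle 97 0.040047309197372524
s7 edge [np.float64(-0.0034), np.float64(-0.0032), np.float64(-0.0033), np.float64(-0.0027)] face [np.float64(-0.0015), np.float64(-0.0014), np.float64(-0.0013), np.float64(-0.0014)] handle 96 0.04039693972398144
```

View pics/v7.png

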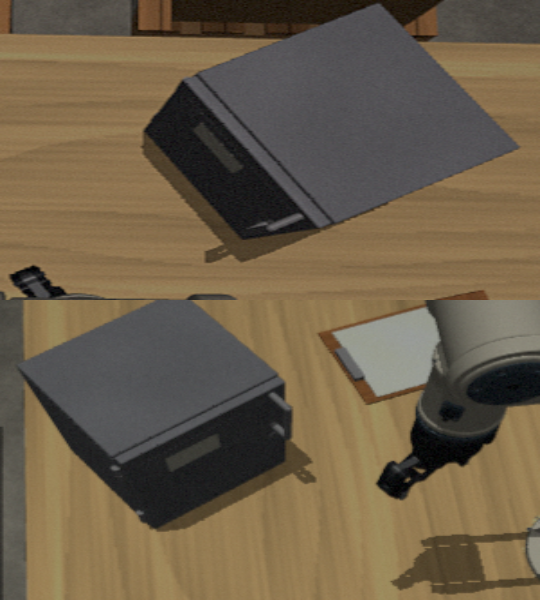

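The door face and handle match the first images to within 0.4 mm, so it's shut. I'll do a quick check of the bystanders and hand in.

Run:
```python
from h import *
A,oa,_=cloud('s0'); B,ob,_=cloud('s7')
d=abs(A[...,2]-B[...,2])>.02; d&=oa&ob; d=d[230:390,180:390]
v,u=np.where(d); print(d.sum(), (np.median(u)+180,np.median(v)+230) if len(u) else '')
lab=cv2.connectedComponentsWithStats(d.astype(np.uint8))[2]; print(lab[lab[:,4]>15]+np.array([180,230,0,0,0]))
print(read_state()['time']); job_done()
```

```text
398 (np.float64(279.0), np.float64(310.0))
[[  180   230   210   160 33202]
 [  270   298    20    25   398]]
27.6167
the job is handed in; nothing more can be done
```

The spray can is in the upper door rack beside the tub, and the door is shut. I handed the job in at 27.6 s with the gripper clear of everything.

I opened the door by its handle to about 1.68 rad, past square. Then I set the black-capped can down on the rack floor; it touched within about 0.1 mm of the expected height. I let go and swung the door slowly closed to a firm stop.

**Last checks:**
- **Door:** its face and handle match the images from the start to within about 0.4 mm. The firm stop came at −0.016 rad by my hinge estimate; I put that down to how the fingers sat on the handle bar.
- **Bench:** in the scene view of the group the can stood in, the only change is the empty spot where the can was. The bottle, carton, collar and look-alikes are where they were.
- **Can and tub:** both stood upright in the rack before I closed the door. I couldn't see them once it was shut, so their final position rests on the gentle closing. The only firm push was about 26 N, at the stop.

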